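# Daily check of the pull gauge

### The arm

A 6-joint arm with a two-finger parallel gripper is mounted at the origin on the work surface. World frame = base frame: x ahead of the robot, y to its left, z up, the work surface at z = 0. Lengths are in m, angles in rad, forces in N, time in s.
With the tool pointing down it reaches from about 0.25 to 0.725 m from the base axis. Payload 9.7 kg.
Tool frame: the origin (TCP) lies between the finger pads; the fingertips stand 17 mm ahead of it and the grasp point (between the pads) lies 2 mm behind it; z points along the fingers, y is the line along which they close (so a half turn about z gives the same grasp; the last joint's range is limited). The gripper opens to 85 mm and grips with 20 to 120 N. Pads are 22 mm wide; open, the fingers measure 114 mm over their backs; the gripper's body (76 mm by 85 mm) begins 54 mm behind the grasp point. The pads swing forward as they close: fully open they stand 13 mm farther back than shut.
Start: joints at [-1.339, 0.087, 0.176, 1.66, 0, 1.571], TCP at [0.126, -0.535, 0.248] pointing down, gripper open.
Joint ranges: [-3.13, 3.13], [-0.85, 1.81], [-1.15, 1.24], [-2.2, 2.28], [-1.44, 1.52], [-3.14, 3.14]. Speed limits (rad/s): [2.22, 2.22, 2.57, 3.14, 3.14, 3.14].

### API

Orientations are given as a rotation vector (axis times angle).
In Python, from bench import env gives the robot as it stands.
- The arm moves only by the shell command python3 -m handwheel 'ROWS' [FORCE]. ROWS is JSON, a list that holds one entry, the list of rows, each a list of 7 numbers: the turn, a rotation vector about the tool's x, y, z in rad, then the shift along the tool's x, y, z in mm, then the finger opening in mm, from 0 to 85.4. A call has 1 to 5 rows; each row is the pose to reach, as a shift and turn from the pose commanded when the call began, along the tool's axes at that moment; what a row does not reach only later rows make up. A row lasts 1/12 s, in which the tool goes at most 41.7 mm and 7.16 degrees, less where a joint would pass 70% of its speed; a pose out of reach is approached as far as the arm can. A call with a gripper value outside its range is refused whole. The fingers move at their own pace and stop on an object; FORCE is the grip in N (left out, the last holds). Time passes only in rows, so rows that repeat a pose let the fingers close. It gives the time, the measured TCP pose, the force, the opening and the grip force at its end, in the units of the state.
- env.get_state(): the state, without advancing time (a new reading comes with each control period).
- env.read_camera(name): name is "side" or "top" or "wrist"; returns the picture (400x640x3 uint8, red, green, blue); there is no depth.
- env.camera_model(name): a dict with "fx", "fy", "cx", "cy" (pixels), "position" and "orientation" of the camera in the world. Camera axes: x right, y down, z forward; pixel columns grow to the right and rows downward; lengths in m; the calibration is good to about 2 mm. A picture is of the moment at which its call begins: read the wrist's pose just before it. camera_model takes no time and is no camera call; for the wrist camera it gives the pose at the moment of the call.
- env.close_job(): hands the job in; it is judged then, once.
The state is a dict: "t": time; "qpos": joint angles; "qvel": joint speeds; "joint_efforts": joint torques, N m; "tcp_pos": TCP position; "ee_rot": TCP orientation; "wrist_force": force on the tool from outside, world axes, zero at the start; "ft_torque": the same for the moment, N m; "width": finger opening in m; "grasp_force": force on a finger pad.
Only numpy, scipy, OpenCV 4.12 (cv2) and the standard library are available. Lean on these libraries where they do the work, as an engineer would, in place of code of your own. Each camera call takes 0.05 s, during which the arm holds its last target. There are 200 camera calls.

### The job

Do the daily check of the spring pull gauge: slide the yellow rider all the way back against the pull carriage, then draw the orange handle out until its black pointer stands at the red flag, hold it there for two seconds, and ease it fully home without letting it snap, so that the rider stays behind at the flag. Then record the pass: take the mallet and drive the green-capped punch pin fully down with it, and put the mallet back on its blue mat, standing on its head's face as before. Leave the black-capped punch, the flag and the other things on the bench alone, and keep the gripper itself off the green punch.

Things in the scene. Friction and masses are not known exactly. Their poses are not given: they have to be found in the camera images.
- gauge: Fixed bench pull gauge: white base plate 360 x 130 x 12 mm with a grey spring housing (105 x 96 mm, top 68 mm above the table, x from +52 to +158 mm). Origin on the table under the handle's home position; the handle is pulled along its -x (roughly towards the robot). Plate from x = -200 to +160 mm. Two rails along x (tops 18 mm above the table, inner faces at y = +-26 mm) guide the rider.
- pull (a joint): Extension of the pull carriage in m: 0 = home against the housing, grows as the handle is drawn out along the gauge's -x, stop at 0.115. Sprung: about 3.3 N at home plus 1.1 N per 10 mm, it returns by itself when let go.
- handle (a point): Grip point of the orange handle, a fin 30 mm long along gauge x, 16 mm thick along gauge y, from 30 to 92 mm above the table; this point is on its centre line, 66 mm up, and moves with it. Pinch across the 16 mm from above. Steel carriage at its foot: 36 mm wide, top 36 mm above the table, front face 22 mm ahead (-x) of the handle's centre; it pushes the rider.
- pointer (a point): Tip of the black pointer arm on the carriage, in line with the carriage's front face (22 mm ahead of the handle's centre), at gauge y = +50 mm, 33.5 mm above the table. Moves with the carriage.
- flag (a joint): Setting of the red flag in m: it is the extension of the carriage at which the pointer stands exactly at the flag's centre. Preset and stiff; must stay put.
- flag_mark (a point): Centre of the red flag (12 mm wide along gauge x, 46 mm high above the table), standing on the plate beside the rail at gauge y = +50 mm; axes as the gauge's. Pointer at the flag means equal gauge x.
- rider: Loose yellow drag rider on the plate between the rails: solid block 70 (gauge x) x 48 x 26 mm, top 38 mm above the table, black line along its rear edge. Origin at the centre of its underside, axes as the gauge's. Stays where it is left. Fully back (carriage home) its origin is at gauge x = -57 mm; the carriage pushes it ahead when pulled out.
- rider_back (a point): Centre of the rider's rear face (35 mm towards gauge +x from its origin), the face that the carriage pushes; shows the largest extension reached.
- pass_punch: Fixed grey tag punch with the GREEN-capped pin: block 84 x 84 mm, 22 mm high, with a guide 50 x 50 mm up to 64 mm. Origin on the table under the pin's axis. It can change places with the other punch.
- pass_pin (a joint): Travel of the green-capped pin, m: 0 = up, 0.016 = fully down; spring about 2.5 N at the top, 6.5 N fully down; springs back up.
- pass_cap (a point): Centre of the top of the green cap (38 mm across), 98 mm above the table when up. Moves with the pin.
- fail_punch: Fixed identical tag punch with the BLACK-capped pin; leave alone.
- fail_pin (a joint): Travel of the black-capped pin, m, as for the green one. Must not be pressed.
- mat: Fixed blue mat 240 x 130 x 4 mm, long along its x; origin at the centre of its underside. The mallet's place.
- mallet: Mallet, 0.33 kg, standing on a face of its head with its handle level. Head 60 (x) x 54 (y) x 64 mm high with white upper and lower faces; origin at the centre of the lower face, z up. Blue handle along -x: 22 mm wide, 26 mm high, from 28 to 158 mm behind the origin, its axis 32 mm above the lower face. Centre of mass about 13 mm behind the origin.
- mallet_grip (a point): Good grip point on the mallet's handle, 58 mm behind the head's centre, on the handle's axis (32 mm above the lower face); pinch across the 22 mm width from above.
- dish: Bystander: glass dish 84 mm across, 16 mm high. Origin under its centre.
- wash_bottle: Bystander: white wash bottle with blue cap, 70 mm across, 170 mm high. Origin under its centre.
- tub: Bystander: sample tub with lid, 110 x 110 x 65 mm. Origin under its centre.
- black_tray: Bystander: black open tray 160 x 110 x 25 mm. Origin under its centre.
There are look-alikes about, which are no part of the job. What is shaped like the mallet but pink is not meant.

How it is judged:
By the outcome, as a careful person would: the job done as asked, in the order asked, and still so for the second after the job is handed in, with the robot touching nothing.
It also fails if it takes over 67 s, if anything falls off the work surface, if the arm or the gripper's body presses on something with over 40 N, if the wrist force passes 120 N, or if a joint passes its speed limit or range.

## Working session

There is one attempt and no reset: what is moved stays moved. The work goes in short steps, Python scripts to look and compute and a shell command to move; the robot and the scene stay as the last step left them, time stands still between calls to the robot, and variables do not carry over. Pictures are saved under pics/ and viewed, at most 10 in all, crops included, and the job is handed in when it is done.

```bash
ls; mkdir -p pics
python3 - <<'E'
from bench import env
import cv2,numpy as np
s=env.get_state();print(s)
for n in("top","side"):
    im=env.read_camera(n);cv2.imwrite(f"pics/{n}0.png",im[:,:,::-1]);print(n,env.camera_model(n))
E
```

```text
pics
{'t': 0.0, 'qpos': array([-1.33901225e+00,  8.74885550e-02,  1.75151934e-01,  1.65983594e+00,
        2.41113005e-06,  1.57080206e+00]), 'qvel': array([ 0.00124589, -0.00050224, -0.00029047,  0.00029815, -0.00025009,
        0.00085796]), 'joint_efforts': array([-2.59188157e-03, -5.20393610e+01,  4.64799964e+01,  1.64422451e-02,
       -1.03270572e-04,  8.18861650e-06]), 'tcp_pos': array([ 0.12629451, -0.53508439,  0.24757655]), 'ee_rot': array([-3.11916187e+00, -3.63104064e-01,  2.46109436e-04]), 'wrist_force': array([-0.10043954, -0.1666415 ,  0.71778023]), 'ft_torque': array([-0.02429365, -0.04822254, -0.00853911]), 'grasp_force': 0.0, 'width': 0.08530268690314248}
top {'fx': 410.1536228232022, 'fy': 410.1536228232022, 'cx': 315.59924403269474, 'cy': 201.14994586824417, 'position': array([0.27333846, 0.00526653, 1.49917233]), 'orientation': array([-2.16817808,  2.15736624, -0.13279496])}
side {'fx': 497.975154551541, 'fy': 497.975154551541, 'cx': 321.4940008617205, 'cy': 202.56157999259864, 'position': array([-0.08378956, -1.16360476,  1.17928377]), 'orientation': array([-2.25080459,  0.47255644, -0.221503  ])}
```

View pics/top0.png

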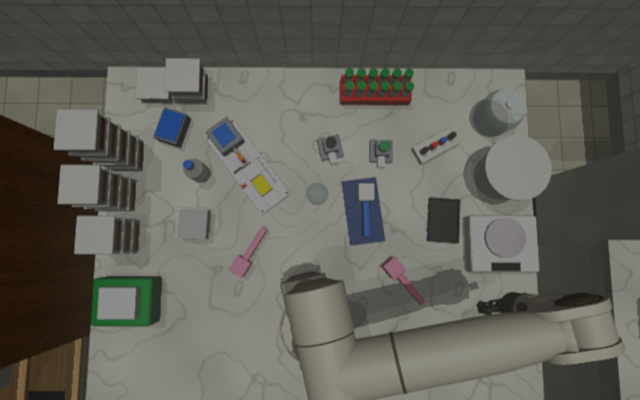

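View pics/side0.png

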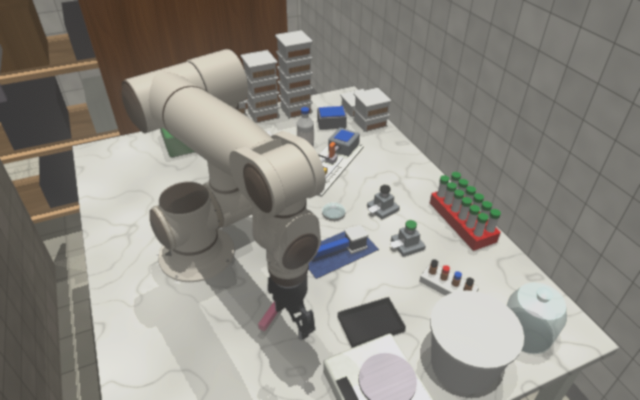

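The top view shows the gauge from about (207,120) to (287,213), with its handle near (240,157) and rider near (262,184). The black punch is at (331,143) and the green punch at (382,147). The mallet head is at (367,191), and its handle runs down to (366,236). I'll enlarge this area.

```bash
python3 - <<'E'
import cv2
im=cv2.imread("pics/top0.png")
cv2.imwrite("pics/c1.png",cv2.resize(im[110:250,200:400],None,fx=4,fy=4,interpolation=cv2.INTER_CUBIC))
E
cat > h.py <<'E'
from bench import env
import numpy as np,cv2
from scipy.spatial.transform import Rotation as R
def ray(n,uv,z,cm=None):
    cm=cm or env.camera_model(n)
    d=R.from_rotvec(cm["orientation"]).apply([(uv[0]-cm["cx"])/cm["fx"],(uv[1]-cm["cy"])/cm["fy"],1])
    p=np.array(cm["position"]); return p+d*(z-p[2])/d[2]
def proj(n,P,cm=None):
    cm=cm or env.camera_model(n)
    c=R.from_rotvec(cm["orientation"]).inv().apply(np.array(P)-cm["position"])
    return np.array([cm["fx"]*c[0]/c[2]+cm["cx"],cm["fy"]*c[1]/c[2]+cm["cy"]])
def togo(P,yaw=None):
    """shift (tool mm) and turn about tool z (deg) to reach TCP point P with tool y along world angle yaw"""
    s=env.get_state();r=R.from_rotvec(s["ee_rot"])
    print("tcp",s["tcp_pos"].round(4),"shift mm",(r.inv().apply(np.array(P)-s["tcp_pos"])*1000).round(1))
    if yaw is not None:
        # target tool: z down, y at yaw (mod pi)
        best=None
        for k in(0,np.pi):
            y=np.array([np.cos(yaw+k),np.sin(yaw+k),0]);z=np.array([0,0,-1.]);x=np.cross(y,z)
            rv=(r.inv()*R.from_matrix(np.c_[x,y,z])).as_rotvec()
            print("turn rad",rv.round(3))
    print("q6",s["qpos"].round(2),"t",s["t"])
E
```

```text
(no output)
```

View pics/c1.png

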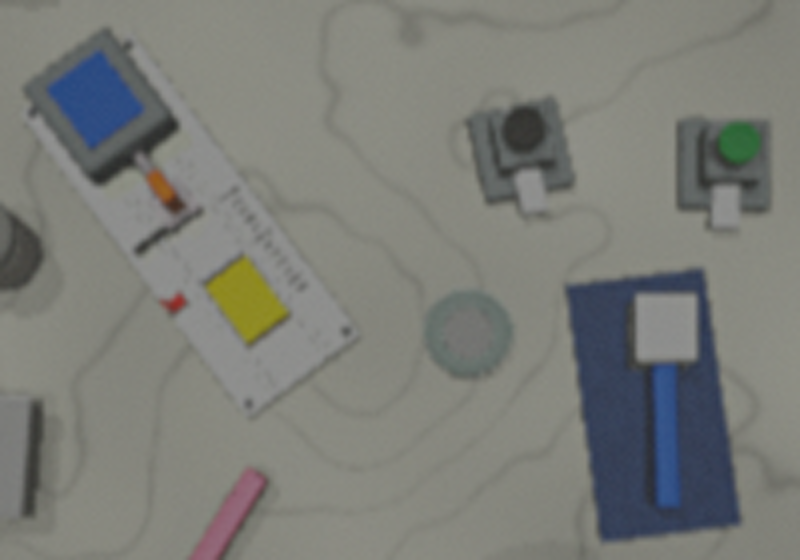

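The crop shows (crop pixels, 4x):
- **Plate:** corners at (250,416), (358,336), (131,40) and (28,115).
- **Rider:** top corners at (204,284), (243,255), (290,312) and (249,346).
- **Pointer and flag:** pointer tip near (138,250), flag near (175,302).
- **Punch and mallet:** green cap at (740,142), mallet head top from (634,293) to (698,363), handle end at (667,507).

Run:
```python
from h import *
from scipy.optimize import least_squares
o=lambda c:((c[0]+.5)/4-.5+200,(c[1]+.5)/4-.5+110)
W=lambda c,z:ray("top",o(c),z)
plate=[((250,416),(-.2,.065)),((358,336),(-.2,-.065)),((131,40),(.16,-.065)),((28,115),(.16,.065))]
def T(p,q): c,s=np.cos(p[2]),np.sin(p[2]); return np.array([p[0]+c*q[0]-s*q[1],p[1]+s*q[0]+c*q[1]])
f=lambda p:np.concatenate([T(p,q)-W(c,.012)[:2] for c,q in plate])
r=least_squares(f,[.4,.2,.6]);p=r.x;print("gauge",p.round(4),np.degrees(p[2]),"res mm",(r.fun*1000).round(1))
inv=lambda w:np.array([[np.cos(p[2]),np.sin(p[2])],[-np.sin(p[2]),np.cos(p[2])]])@(w[:2]-p[:2])
for n,c,z in[("r1",(204,284),.038),("r2",(243,255),.038),("r3",(290,312),.038),("r4",(249,346),.038),("flag",(174,303),.046),("pointer",(138,250),.0335),("handle top",(160,184),.092),("house",(25,88),.068),("house",(107,30),.068),("house",(177,122),.068),("house",(98,182),.068)]:
    print(n,(inv(W(c,z))*1000).round(1))
for n,c,z in[("cap",(740,142),.098),("black",(524,130),.098),("h1",(634,293),.068),("h2",(697,292),.068),("h3",(698,362),.068),("h4",(635,363),.068),("hend",(667,507),.049),("hroot",(666,366),.049),("mat",(567,286),.004),("mat",(704,270),.004),("mat",(740,523),.004),("mat",(602,541),.004),("dish",(468,334),.016)]:
    print(n,(W(c,z)*1000).round(1))
```

```text
gauge [0.595  0.2632 0.6539] 37.46765622955083 res mm [-6.2  0.2 -1.  -5.7  6.9 -2.1  0.2  7.6]
r1 [-77.8  22.1]
r2 [-77.6 -21.6]
r3 [-145.1  -24.4]
r4 [-147.7   23.2]
flag [-77.3  53.5]
pointer [-15.4  51.5]
handle top [ 4.6 -0.6]
house [155.6  44.3]
house [154.9 -45.5]
house [ 48.4 -45.7]
house [46.5 42.4]
cap [ 638.1 -241.6   98. ]
black [647.8 -52.5  98. ]
h1 [ 508.8 -151.    68. ]
h2 [ 510.  -206.8   68. ]
h3 [ 447.7 -206.9   68. ]
h4 [ 446.5 -151.5   68. ]
hend [ 321.1 -180.8   49. ]
hroot [ 446.3 -181.1   49. ]
mat [525.6 -96.2   4. ]
mat [ 541.2 -223.     4. ]
mat [ 308.4 -252.8    4. ]
mat [ 291.5 -127.3    4. ]
dish [478.7  -4.9  16. ]
```

Run:
```python
from h import *
togo([.50,.19,.26],np.radians(127.5))
print(env.camera_model("wrist"))
```

```text
tcp [ 0.1263 -0.5351  0.2476] shift mm [ 530.3 -619.9  -11.6]
turn rad [-0.000e+00  2.000e-03  2.719e+00]
turn rad [-0.001 -0.    -0.423]
q6 [-1.34  0.09  0.18  1.66 -0.    1.57] t 0.1
{'fx': 291.0928426519938, 'fy': 291.0928426519938, 'cx': 319.45638831974674, 'cy': 200.27853230966653, 'position': array([ 0.19106073, -0.52104713,  0.37286685]), 'orientation': array([ 2.29361015, -1.81402869, -0.24300632])}
```

```bash
M="python3 -m handwheel"
python3 -m handwheel '[[[0,0,0,26,-30.4,-2,60],[0,0,0,52,-60.8,-4,60],[0,0,0,78,-91.2,-6,60],[0,0,0,104,-121.6,-8,60],[0,0,0,130,-152,-12,60]]]'
python3 -m handwheel '[[[0,0,0,26,-30.4,0,60],[0,0,0,52,-60.8,0,60],[0,0,0,78,-91.2,0,60],[0,0,0,104,-121.6,0,60],[0,0,0,130,-152,0,60]]]'
python3 -m handwheel '[[[0,0,0,26,-30.4,0,30],[0,0,0,52,-60.8,0,30],[0,0,0,78,-91.2,0,30],[0,0,0,104,-121.6,0,30],[0,0,0,130,-152,0,30]]]'
python3 -m handwheel '[[[0,0,0,26,-30.4,0,0],[0,0,0,52,-60.8,0,0],[0,0,0,78,-91.2,0,0],[0,0,0,104,-121.6,0,0],[0,0,0,130,-152,0,0]]]'
python3 -m handwheel '[[[0,0,-0.12,10,-12,0,0],[0,0,-0.24,10,-12,0,0],[0,0,-0.36,10,-12,0,0],[0,0,-0.423,10,-12,0,0],[0,0,-0.423,10,-12,0,0]]]'
python3 - <<'E'
from h import *
cm=env.camera_model("wrist");im=env.read_camera("wrist");np.save("w1.npy",im)
import json;json.dump({k:(v.tolist() if hasattr(v,'tolist') else v) for k,v in cm.items()},open("w1.json","w"))
cv2.imwrite("pics/w1.png",im[:,:,::-1]);print(cm["position"]);togo([.5,.19,.26],np.radians(127.5))
E
```

```text
t: 0.52
tcp_pos: [0.2181, -0.3556, 0.2596]
ee_rot: [-3.12, -0.362, 0.001]
wrist_force: [0.8, 0.2, 0.5]
width: 0.0599
grasp_force: 0.0
t: 0.93
tcp_pos: [0.3097, -0.1779, 0.2602]
ee_rot: [3.12, 0.362, 0.0]
wrist_force: [0.7, -0.4, 0.1]
width: 0.06
grasp_force: 0.0
t: 1.35
tcp_pos: [0.4014, 0.0003, 0.2603]
ee_rot: [3.12, 0.364, 0.0]
wrist_force: [1.5, -1.0, 0.1]
width: 0.0303
grasp_force: 0.0
t: 1.77
tcp_pos: [0.4973, 0.144, 0.2596]
ee_rot: [-3.093, -0.424, 0.006]
wrist_force: [-0.4, -0.9, 0.4]
width: -0.0001
grasp_force: 0.0
t: 2.18
tcp_pos: [0.503, 0.1556, 0.26]
ee_rot: [-2.936, -1.063, -0.0]
wrist_force: [-0.6, 0.7, -1.3]
width: 0.0001
grasp_force: 0.0
[0.55487899 0.19481636 0.38562934]
tcp [0.5029 0.1555 0.2601] shift mm [ 19.7 -28.4   0.8]
turn rad [ 0.01  -0.028 -3.106]
turn rad [-0.018 -0.006  0.036]
q6 [0.29 0.04 0.15 1.68 0.02 2.74] t 2.2333
```

View pics/w1.png

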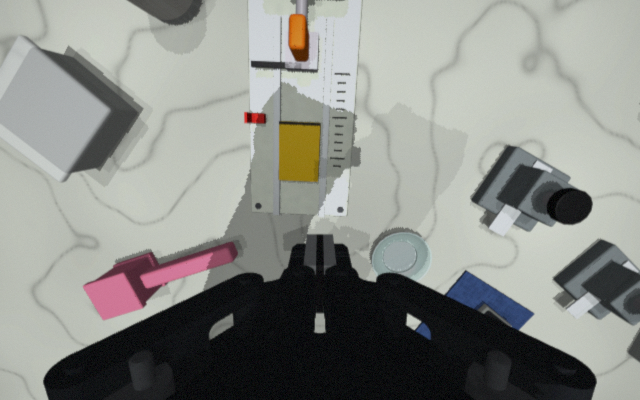

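The gauge stands nearly upright in the wrist view. The plate's near corners are about (252,213) and (347,216), and the rider top spans (279,123) to (321,182). The pointer line is at row 65 with its tip at column 252. The red flag is centred at (255,118), the orange handle is near (298,30), and the closed fingertips are at (320,240).

Run:
```python
from h import *
import json
cm=json.load(open("w1.json"));im=np.load("w1.npy");hsv=cv2.cvtColor(im,cv2.COLOR_RGB2HSV)
g=lambda m:cv2.morphologyEx(m,cv2.MORPH_OPEN,np.ones((2,2)))
def box(lo,hi,roi,n):
    m=np.zeros(im.shape[:2],np.uint8);a,b,c,d=roi;m[c:d,a:b]=g(cv2.inRange(hsv,lo,hi))[c:d,a:b]
    y,x=np.nonzero(m);print(n,len(x),x.min(),x.max(),y.min(),y.max());return cv2.minAreaRect(np.c_[x,y].astype(np.float32))
ry=box((20,120,60),(32,255,255),(260,340,100,200),"rider");print(ry)
fl=box((0,140,60),(8,255,255),(235,275,100,140),"flag");print(fl)
ora=box((8,150,60),(18,255,255),(270,330,0,80),"orange");print(ora)
W=lambda uv,z:ray(None,uv,z,cm)
def wb(r,z): return np.array([W(c,z)[:2] for c in cv2.boxPoints(r)])
b=wb(ry,.038);print((b*1000).round(1),"sides",np.linalg.norm(np.diff(b,axis=0),axis=1).round(4),"ctr",b.mean(0).round(4))
d=b[np.argsort(b[:,0]+b[:,1])];e=d[2:].mean(0)-d[:2].mean(0);print("yaw",np.degrees(np.arctan2(e[1],e[0])))
for n,uv,z in[("c1",(252.5,213),.012),("c2",(347,216.5),.012),("ptr",(252,65),.0335),("flag_top?",fl[0],.046),("line",(318,65),.036),("rail?",(280,200),.018),("rail",(320,200),.018)]:print(n,W(uv,z).round(4))
# grey profile of pointer column
print(im[55:80,258:263].mean((1,2)).astype(int))
print(hsv[110:128,244:268,1][:, ::3])
```

```text
rider 2278 280 320 125 182
((300.0, 153.5), (57.0, 40.0), 90.0)
flag 171 246 265 114 123
((255.5, 118.5), (9.0, 19.0), 90.0)
orange 779 290 308 15 61
((299.0, 38.0), (46.0, 18.0), 90.0)
[[520.2 233.3]
 [549.9 197.7]
 [498.4 154.7]
 [467.1 192. ]] sides [0.0464 0.0671 0.0487] ctr [0.5089 0.1944]
yaw 38.84371094693232
c1 [0.4029 0.1942 0.012 ]
c2 [0.4813 0.0936 0.012 ]
ptr [0.551  0.2978 0.0335]
flag_top? [0.5089 0.258  0.046 ]
line [0.5978 0.2406 0.036 ]
rail? [0.4431 0.1771 0.018 ]
rail [0.4768 0.137  0.018 ]
[210 211 210 210 209 187  98  53  49  50  47  48  78 143 183 203 203 202
 202 202 204 204 208 211 212]
[[ 12  11   6   9  12  11   5  15]
 [ 29  16  17   8   7   9  11  16]
 [103  78  21  15  15   4  15  18]
 [132 187 120 147 141  84  94  19]
 [133 252 231 210 199 178 193  65]
 [131 255 255 206 209 213 198  87]
 [124 233 244 211 207 212 209 105]
 [122 239 241 214 205 211 205 108]
 [119 233 248 213 209 208 214 117]
 [114 220 230 206 211 207 208 133]
 [112 227 233 215 217 203 218 122]
 [108 205 188 211 211 217 215 131]
 [ 91 105  76 158 183 188 202  94]
 [ 46  31  29  51  76  96 100  44]
 [  9  13  11  12  13  15  17  14]
 [ 13  10  10  12   6  17  20  18]
 [ 13  12  11  11   7  18  17  15]
 [ 12  12  11  14  11  13  18  15]]
```

```bash
cat >> h.py <<'E'
G=np.array([.597,.266]);Y=np.radians(38.)
def gw(gx,gy,z): return np.array([G[0]+np.cos(Y)*gx-np.sin(Y)*gy,G[1]+np.sin(Y)*gx+np.cos(Y)*gy,z])
def wg(w): d=np.asarray(w)[:2]-G;return np.array([np.cos(Y)*d[0]+np.sin(Y)*d[1],-np.sin(Y)*d[0]+np.cos(Y)*d[1]])
E
python3 - <<'E'
from h import *
togo(gw(-.185,-.001,.12),Y+np.pi/2)
E
```

```text
tcp [0.5029 0.1555 0.2601] shift mm [-43.  -26.8 140.3]
turn rad [ 0.01  -0.028 -3.115]
turn rad [-0.018 -0.007  0.027]
q6 [0.29 0.04 0.15 1.68 0.02 2.74] t 2.2333
```

```bash
python3 -m handwheel '[[[-0.018,-0.007,0.027,-11,-7,35,0],[-0.018,-0.007,0.027,-22,-14,70,0],[-0.018,-0.007,0.027,-33,-21,105,0],[-0.018,-0.007,0.027,-43,-27,140,0],[-0.018,-0.007,0.027,-43,-27,140,0]]]'
python3 - <<'E'
from h import *
import json
togo(gw(-.185,-.001,.12),Y+np.pi/2)
togo(gw(-.185,-.001,.043),Y+np.pi/2)
cm=env.camera_model("wrist");im=env.read_camera("wrist");cv2.imwrite("pics/w2.png",im[:,:,::-1])
json.dump({k:(v.tolist() if hasattr(v,'tolist') else v) for k,v in cm.items()},open("w2.json","w"))
E
```

```text
t: 2.65
tcp_pos: [0.4459, 0.1497, 0.1127]
ee_rot: [2.971, 1.021, -0.02]
wrist_force: [-1.5, -0.8, -0.8]
width: -0.0002
grasp_force: 0.0
tcp [0.4459 0.1497 0.1127] shift mm [ 5.6  2.3 -7.4]
turn rad [0.019 0.006 3.14 ]
turn rad [-0.004  0.012 -0.001]
q6 [ 0.32 -0.1  -0.27  1.41 -0.    2.8 ] t 2.65
tcp [0.4459 0.1497 0.1127] shift mm [ 6.5  2.6 69.6]
turn rad [0.019 0.006 3.14 ]
turn rad [-0.004  0.012 -0.001]
q6 [ 0.32 -0.1  -0.27  1.41 -0.    2.8 ] t 2.65
```

View pics/w2.png

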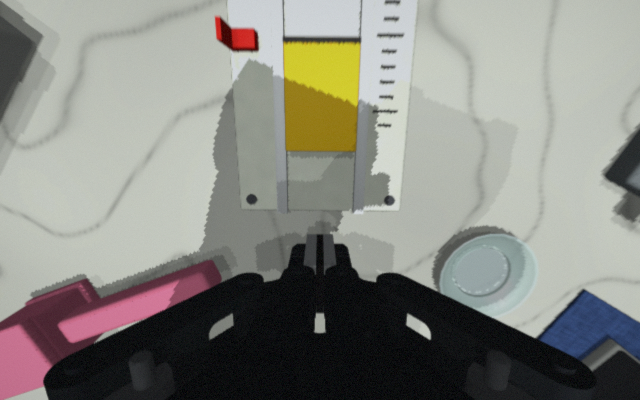

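The view from lower down shows the red flag with its foot at (244,40) and its upright at (221,30). The rider runs from row 42 (black rear line at 38–40) to row 152, and the fingertips are on the gauge's centreline at (320,240). Next I lower the closed fingers and push the rider back.

```bash
python3 -m handwheel '[[[-0.004,0.012,0,3,1,35,0],[-0.004,0.012,0,6,2.6,68,0],[-0.004,0.012,0,6,2.6,69.5,0],[-0.004,0.012,0,6,2.6,69.5,0]]]' 60
python3 -m handwheel '[[[0,0,0,9,0,0,0],[0,0,0,18,0,0,0],[0,0,0,26,0,0,0],[0,0,0,34,0,0,0],[0,0,0,42,0,0,0]]]'
python3 -m handwheel '[[[0,0,0,8,0,0,0],[0,0,0,16,0,0,0],[0,0,0,23,0,0,0],[0,0,0,28,0,0,0],[0,0,0,32,0,0,0]]]'
python3 - <<'E'
from h import *
s=env.get_state();print((wg(s["tcp_pos"])*1000).round(1),s["tcp_pos"])
togo(gw(-.103,-.001,.043),Y+np.pi/2)
E
```

```text
t: 3.03
tcp_pos: [0.4593, 0.1532, 0.0528]
ee_rot: [2.97, 1.023, 0.021]
wrist_force: [0.9, 0.2, 0.1]
width: -0.0003
grasp_force: 0.0
t: 3.45
tcp_pos: [0.4929, 0.1795, 0.054]
ee_rot: [2.969, 1.024, 0.023]
wrist_force: [-3.8, -4.7, 10.4]
width: -0.0002
grasp_force: 6.1
t: 3.87
tcp_pos: [0.5179, 0.1994, 0.054]
ee_rot: [2.969, 1.024, 0.023]
wrist_force: [-4.4, -3.4, 9.1]
width: -0.0002
grasp_force: 5.0
[-103.3   -3.8] [0.51794349 0.19937332 0.05404472]
tcp [0.5179 0.1994 0.054 ] shift mm [ 0.2 -2.9 11. ]
turn rad [ 0.021  0.009 -3.14 ]
turn rad [ 0.006 -0.014  0.001]
q6 [ 0.37  0.1  -0.19  1.27 -0.    2.85] t 3.8667
```

The fingers stayed about 11 mm too high because I measured before the arm had settled, so they may have dragged along the rider's top. I'll lift and look.

```bash
python3 -m handwheel '[[[0,0,0,0,0,-35,0],[0,0,0,-30,0,-70,0],[0,0,0,-60,0,-90,0],[0,0,0,-75,2,-90,0],[0,0,0,-75,2,-90,0]]]'
python3 -m handwheel '[[[0,0,0,0,0,0,0],[0,0,0,0,0,0,0],[0,0,0,0,0,0,0]]]'
python3 - <<'E'
from h import *
import json
s=env.get_state();print(s["qvel"].round(3),(wg(s["tcp_pos"])*1000).round(1),s["tcp_pos"]);togo(gw(-.185,-.001,.04),Y+np.pi/2)
cm=env.camera_model("wrist");im=env.read_camera("wrist");np.save("w3.npy",im)
json.dump({k:(v.tolist() if hasattr(v,'tolist') else v) for k,v in cm.items()},open("w3.json","w"))
cv2.imwrite("pics/w3.png",cv2.resize(im[0:200,200:400,::-1],None,fx=3,fy=3,interpolation=cv2.INTER_CUBIC))
print(cm["position"])
E
```

```text
t: 4.28
tcp_pos: [0.4577, 0.1499, 0.1445]
ee_rot: [2.97, 1.023, 0.027]
wrist_force: [-0.9, 0.1, -0.4]
width: 0.0003
grasp_force: 0.0
t: 4.53
tcp_pos: [0.4582, 0.151, 0.1408]
ee_rot: [2.969, 1.025, 0.019]
wrist_force: [0.0, -0.3, 0.7]
width: 0.0002
grasp_force: 0.0
[ 0.001  0.002 -0.007 -0.    -0.    -0.003] [-180.2   -5.1] [0.45815958 0.15102766 0.14076332]
tcp [0.4582 0.151  0.1408] shift mm [ -6.   -4.6 100.7]
turn rad [ 0.018  0.007 -3.14 ]
turn rad [ 0.004 -0.012  0.001]
q6 [ 0.32 -0.1  -0.22  1.44 -0.    2.8 ] t 4.5333
[0.50904787 0.19045574 0.26675522]
```

View pics/w3.png

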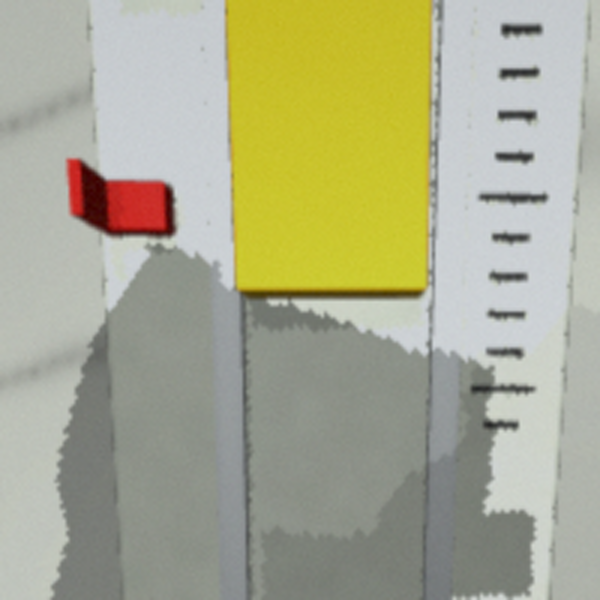

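The rider did move back; its front edge is now at crop row 290. The flag's foot spans (105–172, 180–232), with its upright at the left from (67,158) to (70,213).

Run:
```python
from h import *
import json
cm=json.load(open("w3.json"))
print(R.from_rotvec(cm["orientation"]).as_matrix().round(3))
o=lambda c:((c[0]+.5)/3-.5+200,(c[1]+.5)/3-.5)
for n,c,z in[("rider f L",(237,290),.038),("rider f R",(427,290),.038),("rail L in",(244,500),.018),("rail R in",(430,500),.018),("plate L",(108,330),.012),("plate R",(567,330),.012),
 ("foot nearL",(107,232),.016),("foot farL",(106,181),.016),("foot nearR",(172,231),.016),("foot farR",(165,181),.016),("top far",(67,158),.046),("top near",(72,213),.046),("foot nearL46",(107,232),.046),("foot farL46",(106,181),.046),("foot nearR",(172,231),.046),("tick20?",(513,197),.012),("tick",(503,388),.012)]:
    print(n,(wg(ray(None,o(c),z,cm))*1000).round(1))
```

```text
[[ 0.617 -0.762 -0.195]
 [-0.787 -0.597 -0.158]
 [ 0.005  0.251 -0.968]]
rider f L [-95.4  23.9]
rider f R [-95.3 -23.2]
rail L in [-150.3   26.3]
rail R in [-150.2  -26.8]
plate L [-103.7   63.5]
plate R [-103.4  -64.5]
foot nearL [-78.9  60.9]
foot farL [-66.4  60.3]
foot nearR [-78.6  43.5]
foot farR [-66.3  44.7]
top far [-67.5  61. ]
top near [-79.2  60.8]
foot nearL46 [-83.3  53. ]
foot farL46 [-72.3  52.4]
foot nearR [-83.   37.7]
tick20? [-69.2 -47.8]
tick [-119.2  -47.3]
```

```bash
python3 -m handwheel '[[[0.004,-0.012,0,15,-2,35,0],[0.004,-0.012,0,30,-4.6,70,0],[0.004,-0.012,0,45,-4.6,101,0],[0.004,-0.012,0,45,-4.6,101,0],[0.004,-0.012,0,45,-4.6,101,0]]]'
python3 -m handwheel '[[[0,0,0,0,0,0,0],[0,0,0,6,0,0,0],[0,0,0,12,0,0,0],[0,0,0,18,0,0,0],[0,0,0,22,0,0,0]]]'
python3 -m handwheel '[[[0,0,0,3,0,0,0],[0,0,0,5,0,0,0],[0,0,0,7,0,0,0],[0,0,0,8,0,0,0],[0,0,0,8,0,0,0]]]'
python3 - <<'E'
from h import *
s=env.get_state();print((wg(s["tcp_pos"])*1000).round(1),s["tcp_pos"],s["wrist_force"])
E
```

```text
t: 5.0
tcp_pos: [0.4904, 0.1823, 0.0383]
ee_rot: [2.969, 1.026, -0.007]
wrist_force: [-0.6, 0.9, 0.6]
width: -0.0001
grasp_force: 0.0
t: 5.42
tcp_pos: [0.51, 0.1965, 0.0418]
ee_rot: [2.97, 1.024, 0.004]
wrist_force: [-0.1, 0.7, 0.0]
width: -0.0
grasp_force: 0.0
t: 5.83
tcp_pos: [0.5151, 0.2008, 0.0406]
ee_rot: [2.969, 1.024, 0.0]
wrist_force: [-0.1, 0.8, -0.1]
width: -0.0003
grasp_force: 0.0
[-104.7   -1. ] [0.51511112 0.2007884  0.04061945] [-0.07086582  0.81303319 -0.11967837]
```

```bash
python3 -m handwheel '[[[0,0,0,1,0,0,0],[0,0,0,2,0,0,0],[0,0,0,3,0,0,0],[0,0,0,3,0,0,0]]]'
python3 -m handwheel '[[[0,0,0,1,0,0,0],[0,0,0,2,0,0,0],[0,0,0,2,0,0,0]]]'
python3 -m handwheel '[[[0,0,0,1,0,0,0],[0,0,0,2,0,0,0],[0,0,0,2,0,0,0]]]'|grep force
```

```text
t: 6.17
tcp_pos: [0.5176, 0.2027, 0.0407]
ee_rot: [2.969, 1.024, 0.001]
wrist_force: [-0.0, -0.0, -0.2]
width: -0.0001
grasp_force: 0.0
t: 6.42
tcp_pos: [0.5192, 0.2039, 0.0408]
ee_rot: [2.969, 1.024, 0.001]
wrist_force: [0.8, -0.1, -0.2]
width: -0.0005
grasp_force: 0.0
wrist_force: [-8.3, -5.7, 6.8]
grasp_force: 4.9
```

```bash
python3 -m handwheel '[[[0,0,0,0.5,0,0,0],[0,0,0,1,0,0,0],[0,0,0,1,0,0,0]]]'
python3 -m handwheel '[[[0,0,0,0.5,0,0,0],[0,0,0,0.5,0,0,0]]]'
```

```text
t: 6.92
tcp_pos: [0.5194, 0.2043, 0.0407]
ee_rot: [2.968, 1.023, -0.007]
wrist_force: [-11.5, -8.6, 9.0]
width: -0.0
grasp_force: 7.4
t: 7.08
tcp_pos: [0.5194, 0.2043, 0.0407]
ee_rot: [2.968, 1.023, -0.008]
wrist_force: [-14.5, -10.4, 11.1]
width: -0.0001
grasp_force: 8.7
```

```bash
sed -i 's/G=np.array(.*;Y/G=np.array([.5994,.2678]);Y/' h.py
python3 -m handwheel '[[[0,0,0,-10,0,0,0],[0,0,0,-12,0,-35,0],[0,0,0,-5,0,-70,20],[0,0,0,0,0,-110,45],[0,0,0,0,0,-110,45]]]'
python3 -m handwheel '[[[0,0,0,0,0,0,45],[0,0,0,0,0,0,45],[0,0,0,0,0,0,45]]]'
python3 - <<'E'
from h import *
import json
togo(gw(0,0,.15),Y+np.pi/2)
cm=env.camera_model("wrist");im=env.read_camera("wrist");np.save("w4.npy",im)
json.dump({k:(v.tolist() if hasattr(v,'tolist') else v) for k,v in cm.items()},open("w4.json","w"))
cv2.imwrite("pics/w4.png",cv2.resize(im[0:200,200:400,::-1],None,fx=3,fy=3,interpolation=cv2.INTER_CUBIC))
E
```

```text
t: 7.5
tcp_pos: [0.5246, 0.2073, 0.159]
ee_rot: [-2.969, -1.025, -0.018]
wrist_force: [1.1, 0.4, 1.5]
width: 0.0359
grasp_force: 0.0
t: 7.75
tcp_pos: [0.5211, 0.2058, 0.1494]
ee_rot: [2.969, 1.024, -0.002]
wrist_force: [-1.3, -0.1, -0.4]
width: 0.0452
grasp_force: 0.0
tcp [0.5211 0.2058 0.1494] shift mm [99.9 -0.6 -0.8]
turn rad [-2.00e-03 -0.00e+00 -3.14e+00]
turn rad [-0.     0.002  0.001]
q6 [ 0.38  0.1  -0.    1.47 -0.    2.85] t 7.75
```

View pics/w4.png

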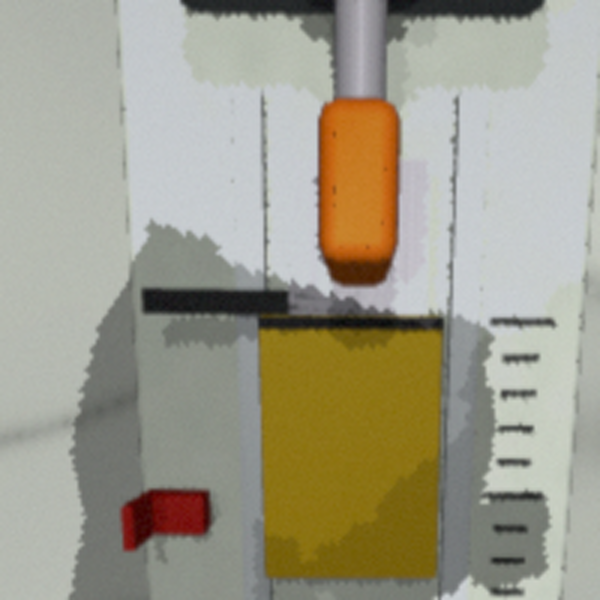

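The rider is now up against the carriage: its black rear line is at crop rows 316–328 and the pointer arm at rows 290–313. The flag foot spans (150–210, 490–535), the handle top is centred at (358,180), and the scale zero tick is at row 321.

Run:
```python
from h import *
import json
cm=json.load(open("w4.json"))
o=lambda c:((c[0]+.5)/3-.5+200,(c[1]+.5)/3-.5)
for n,c,z in[("rider rear",(350,317),.038),("rider front",(350,577),.038),("rear L",(260,330),.038),("rear R",(443,330),.038),("ptr far top",(142,291),.0335),("ptr near",(144,313),.0335),("foot far",(152,490),.016),("foot near",(150,535),.016),("foot farR",(207,490),.016),("foot nearR",(210,533),.016),("top far",(123,504),.046),("top near",(127,550),.046),("tick0",(525,322),.012),("tick50",(513,496),.012),("handle top far",(358,100),.092),("handle near",(358,262),.092),("handle L",(320,180),.092),("handle R",(397,180),.092),("plate L",(135,300),.012),("plate R",(590,300),.012)]:
    print(n,(wg(ray(None,o(c),z,cm))*1000).round(1))
```

```text
rider rear [-22.4   0.8]
rider front [-91.4   0.9]
rear L [-25.7  24.1]
rear R [-25.6 -23.2]
ptr far top [-15.8  55.1]
ptr near [-21.3  54.9]
foot far [-70.3  59.8]
foot near [-83.8  61.2]
foot farR [-70.2  43.5]
foot nearR [-83.2  43.2]
top far [-69.7  60.5]
top near [-82.1  60.3]
tick0 [-22.4 -49. ]
tick50 [-72.5 -48. ]
handle top far [13.6 -1.3]
handle near [-14.8  -1.3]
handle L [-0.1  6. ]
handle R [-0.1 -8.7]
plate L [-16.7  62.3]
plate R [-16.4 -67.2]
```

```bash
python3 -m handwheel '[[[0,0,0,35,0,0,45],[0,0,0,70,0,0,45],[0,0,0,99.5,0.5,0,45],[0,0,0,99.5,0.5,0,45],[0,0,0,99.5,0.5,0,45]]]'
python3 -m handwheel '[[[0,0,0,0,0,25,45],[0,0,0,0,0,50,45],[0,0,0,0,0,70,45],[0,0,0,0,0,80,45],[0,0,0,0,0,80,45]]]'
python3 -m handwheel '[[[0,0,0,0,0,0,30],[0,0,0,0,0,0,20],[0,0,0,0,0,0,12],[0,0,0,0,0,0,5],[0,0,0,0,0,0,5]]]' 70
python3 - <<'E'
from h import *
s=env.get_state();print((wg(s["tcp_pos"])*1000).round(1))
togo(gw(-.0535,-.001,.07),Y+np.pi/2)
E
```

```text
t: 8.22
tcp_pos: [0.6003, 0.2674, 0.1478]
ee_rot: [2.969, 1.025, -0.006]
wrist_force: [-0.7, 0.4, 0.4]
width: 0.045
grasp_force: 0.0
t: 8.63
tcp_pos: [0.5985, 0.2658, 0.068]
ee_rot: [2.969, 1.024, -0.007]
wrist_force: [-1.2, 0.2, -1.2]
width: 0.045
grasp_force: 0.0
t: 9.05
tcp_pos: [0.6003, 0.268, 0.0729]
ee_rot: [-2.968, -1.024, -0.003]
wrist_force: [-5.2, 2.9, 4.0]
width: 0.0151
grasp_force: 69.1
[ 0.8 -0.4]
tcp [0.6003 0.268  0.0729] shift mm [-54.3   0.5   2.7]
turn rad [ 4.00e-03 -1.00e-03 -3.14e+00]
turn rad [-0.001 -0.002  0.001]
q6 [0.42 0.34 0.14 1.36 0.   2.9 ] t 9.05
```

```bash
python3 -m handwheel '[[[0,0,0,0,0,0,5],[0,0,0,0,0,0,5]]]'
python3 -m handwheel '[[[0,0,0,-4,0,0,5],[0,0,0,-9,0,0,5],[0,0,0,-14,0,0,5],[0,0,0,-19,0,0,5],[0,0,0,-24,0,0,5]]]'
python3 -m handwheel '[[[0,0,0,-5,0,0,5],[0,0,0,-10,0,0,5],[0,0,0,-15,0,0,5],[0,0,0,-19,0,0,5],[0,0,0,-22,0,0,5]]]'
python3 -m handwheel '[[[0,0,0,-1,0,0,5],[0,0,0,-2,0,0,5],[0,0,0,-2,0,0,5],[0,0,0,-2,0,0,5]]]'
python3 - <<'E'
from h import *
import json
s=env.get_state();print((wg(s["tcp_pos"])*1000).round(1),s["wrist_force"])
cm=env.camera_model("wrist");im=env.read_camera("wrist");np.save("w5.npy",im)
json.dump({k:(v.tolist() if hasattr(v,'tolist') else v) for k,v in cm.items()},open("w5.json","w"))
cv2.imwrite("pics/w5.png",cv2.resize(im[120:320,180:380,::-1],None,fx=3,fy=3,interpolation=cv2.INTER_CUBIC))
E
```

```text
t: 9.22
tcp_pos: [0.6003, 0.268, 0.0729]
ee_rot: [-2.968, -1.024, -0.003]
wrist_force: [-5.6, 3.7, 2.8]
width: 0.015
grasp_force: 69.1
t: 9.63
tcp_pos: [0.5823, 0.2541, 0.0729]
ee_rot: [-2.967, -1.025, -0.007]
wrist_force: [0.8, 10.4, -0.2]
width: 0.0154
grasp_force: 68.7
t: 10.05
tcp_pos: [0.5651, 0.2409, 0.0729]
ee_rot: [-2.966, -1.025, -0.008]
wrist_force: [2.5, 12.8, -1.7]
width: 0.0156
grasp_force: 68.6
t: 10.38
tcp_pos: [0.5636, 0.2397, 0.0729]
ee_rot: [-2.966, -1.025, -0.008]
wrist_force: [0.7, 12.2, -1.2]
width: 0.0153
grasp_force: 68.7
[-45.5  -0.1] [ 0.71102888 12.21359037 -1.18971406]
```

View pics/w5.png

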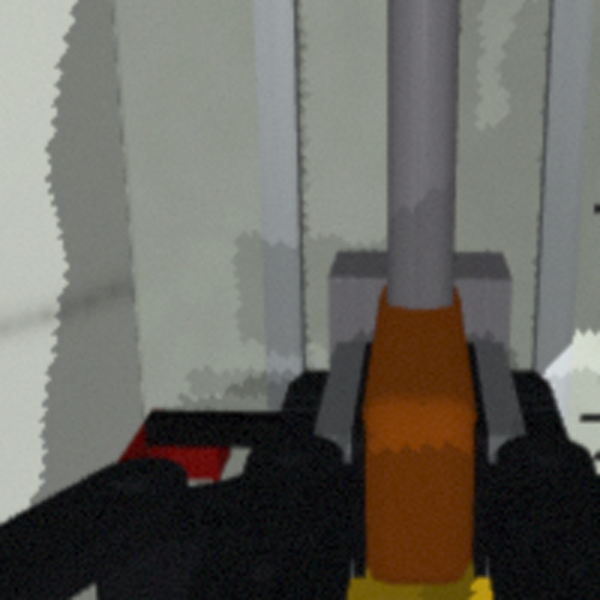

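The view shows the carriage drawn out, with the pointer arm at crop rows 412–443 (tip column 148) and the red flag just ahead of it, still to be reached.

Run:
```python
from h import *
import json
cm=json.load(open("w5.json"))
o=lambda c:((c[0]+.5)/3-.5+180,(c[1]+.5)/3-.5+120)
for n,c,z in[("ptr far",(150,412),.0335),("ptr near",(147,444),.0335),("foot nearR",(218,479),.016),("tick",(590,418),.012),("tick up",(598,208),.012),("carriage rear",(420,277),.036),("plate L",(140,360),.012)]:
    print(n,(wg(ray(None,o(c),z,cm))*1000).round(1))
# top camera, pointer and flag
im=env.read_camera("top");cv2.imwrite("pics/t2.png",im[:,:,::-1])
```

```text
ptr far [-60.7  54.5]
ptr near [-67.9  55.7]
foot nearR [-86.2  45.9]
tick [-72.3 -40.9]
tick up [-22.1 -40. ]
carriage rear [-30.6  -1.1]
plate L [-58.1  63.1]
```

```bash
python3 -m handwheel '[[[0,0,0,-2,0,0,5],[0,0,0,-4,0,0,5],[0,0,0,-6,0,0,5],[0,0,0,-6.8,0,0,5],[0,0,0,-6.8,0,0,5]]]'
python3 - <<'E'
from h import *
import json
s=env.get_state();print((wg(s["tcp_pos"])*1000).round(1),s["wrist_force"])
cm=env.camera_model("wrist");im=env.read_camera("wrist");np.save("w6.npy",im)
json.dump({k:(v.tolist() if hasattr(v,'tolist') else v) for k,v in cm.items()},open("w6.json","w"))
t=env.read_camera("top")
a=cv2.resize(im[230:300,200:300,::-1],None,fx=6,fy=6,interpolation=cv2.INTER_CUBIC)
cv2.imwrite("pics/w6.png",a)
E
```

```text
t: 10.9
tcp_pos: [0.5582, 0.2357, 0.0729]
ee_rot: [-2.966, -1.025, -0.008]
wrist_force: [0.9, 13.2, -1.0]
width: 0.0154
grasp_force: 68.7
[-52.2   0.1] [ 0.91185473 13.17665947 -1.01716443]
```

View pics/w6.png

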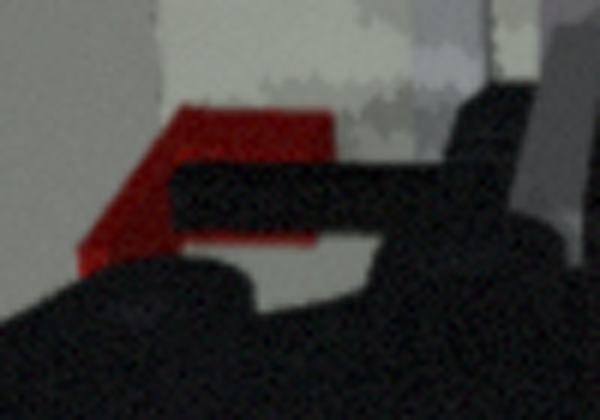

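The pointer arm (crop rows 163–232) now lies over the red flag's foot, whose far edge is at row 109 and near edge at row 244. The upright's top far corner is at (80,246).

Run:
```python
from h import *
import json
cm=json.load(open("w6.json"))
o=lambda c:((c[0]+.5)/6-.5+200,(c[1]+.5)/6-.5+230)
for n,c,zs in[("ptr far",(250,163),[.0335]),("ptr near",(250,232),[.0335,.029]),("foot far",(260,109),[.014,.016,.018]),("foot near",(250,244),[.014,.016,.018,.012]),("foot R far",(333,115),[.016]),("top far corner",(79,246),[.046])]:
    for z in zs: print(n,z,(wg(ray(None,o(c),z,cm))*1000).round(1))
```

```text
ptr far 0.0335 [-67.2  47.4]
ptr near 0.0335 [-75.   47.9]
ptr near 0.029 [-77.4  49.3]
foot far 0.014 [-69.9  51.5]
foot far 0.016 [-69.  51.]
foot far 0.018 [-68.1  50.4]
foot near 0.014 [-86.9  53.8]
foot near 0.016 [-85.8  53.2]
foot near 0.018 [-84.8  52.6]
foot near 0.012 [-88.   54.4]
foot R far 0.016 [-69.7  42.8]
top far corner 0.046 [-69.9  60.8]
```

The flag centre comes out at gauge x ≈ -76.0 and the pointer at about -75.4, so I'll draw 0.5 mm more and hold for over 2 s.

```bash
python3 -m handwheel '[[[0,0,0,-0.5,0,0,5],[0,0,0,-0.5,0,0,5],[0,0,0,-0.5,0,0,5],[0,0,0,-0.5,0,0,5],[0,0,0,-0.5,0,0,5]]]' |grep -E "^t:|tcp"
for i in 1 2 3 4 5; do python3 -m handwheel '[[[0,0,0,0,0,0,5],[0,0,0,0,0,0,5],[0,0,0,0,0,0,5],[0,0,0,0,0,0,5],[0,0,0,0,0,0,5]]]' |grep -E "^t:|tcp"; done
python3 -m handwheel '[[[0,0,0,1,0,0,5],[0,0,0,3,0,0,5],[0,0,0,6,0,0,5],[0,0,0,9,0,0,5],[0,0,0,12,0,0,5]]]' |grep -E "^t:|tcp"
python3 -m handwheel '[[[0,0,0,3,0,0,5],[0,0,0,6,0,0,5],[0,0,0,9,0,0,5],[0,0,0,12,0,0,5],[0,0,0,15,0,0,5]]]' |grep -E "^t:|tcp"
python3 -m handwheel '[[[0,0,0,3,0,0,5],[0,0,0,6,0,0,5],[0,0,0,9,0,0,5],[0,0,0,12,0,0,5],[0,0,0,15,0,0,5]]]' |grep -E "^t:|tcp"
python3 -m handwheel '[[[0,0,0,3,0,0,5],[0,0,0,6,0,0,5],[0,0,0,8,0,0,5],[0,0,0,10,0,0,5],[0,0,0,10,0,0,5]]]' 
python3 -c "
from h import *
s=env.get_state();print((wg(s['tcp_pos'])*1000).round(1))"
```

```text
t: 11.42
tcp_pos: [0.558, 0.2355, 0.0729]
t: 11.83
tcp_pos: [0.558, 0.2355, 0.0729]
t: 12.25
tcp_pos: [0.558, 0.2355, 0.0729]
t: 12.67
tcp_pos: [0.558, 0.2355, 0.0729]
t: 13.08
tcp_pos: [0.558, 0.2355, 0.0729]
t: 13.5
tcp_pos: [0.558, 0.2355, 0.0729]
t: 13.92
tcp_pos: [0.5674, 0.2427, 0.0729]
t: 14.33
tcp_pos: [0.5791, 0.2517, 0.0729]
t: 14.75
tcp_pos: [0.5908, 0.2606, 0.0729]
t: 15.17
tcp_pos: [0.5987, 0.2667, 0.0729]
ee_rot: [-2.968, -1.025, -0.006]
wrist_force: [0.0, 6.9, 1.4]
width: 0.0149
grasp_force: 68.9
[-1.2 -0.4]
```

```bash
python3 -m handwheel '[[[0,0,0,1,0,0,5],[0,0,0,2,0,0,5],[0,0,0,3,0,0,5],[0,0,0,3.5,0,0,5],[0,0,0,3.5,0,0,5]]]' 
python3 -c "
from h import *
s=env.get_state();print((wg(s['tcp_pos'])*1000).round(1),s['wrist_force'][:2]@[np.cos(Y),np.sin(Y)])"
```

```text
t: 15.58
tcp_pos: [0.6003, 0.268, 0.0729]
ee_rot: [-2.969, -1.024, -0.002]
wrist_force: [-7.0, 3.2, 4.1]
width: 0.0154
grasp_force: 69.5
[ 0.8 -0.4] -3.567547763222568
```

Home against the stop, back at TCP +0.8 with the force reversed. I'll open, lift straight up and check the rider.

```bash
python3 -m handwheel '[[[0,0,0,0,0,0,20],[0,0,0,0,0,0,30],[0,0,0,0,0,0,45],[0,0,0,0,0,0,45],[0,0,0,0,0,-5,45]]]' 
python3 -m handwheel '[[[0,0,0,0,0,-30,45],[0,0,0,0,0,-60,45],[0,0,0,-30,0,-80,45],[0,0,0,-60,0,-80,45],[0,0,0,-100,0,-80,60]]]' 
python3 -m handwheel '[[[0,0,0,0,0,0,60],[0,0,0,0,0,0,60],[0,0,0,0,0,0,60]]]'
python3 - <<'E'
from h import *
import json
cm=env.camera_model("wrist");im=env.read_camera("wrist");np.save("w7.npy",im)
json.dump({k:(v.tolist() if hasattr(v,'tolist') else v) for k,v in cm.items()},open("w7.json","w"))
cv2.imwrite("pics/w7.png",cv2.resize(im[80:220,200:400,::-1],None,fx=4,fy=4,interpolation=cv2.INTER_CUBIC))
togo([.42,-.181,.2],np.pi/2)
E
```

```text
t: 16.0
tcp_pos: [0.6003, 0.2669, 0.0751]
ee_rot: [2.969, 1.024, -0.001]
wrist_force: [0.3, -0.6, -0.3]
width: 0.0451
grasp_force: 0.0
t: 16.42
tcp_pos: [0.5224, 0.2057, 0.1572]
ee_rot: [2.969, 1.025, 0.006]
wrist_force: [-0.1, -0.5, 0.8]
width: 0.0555
grasp_force: 0.0
t: 16.67
tcp_pos: [0.5224, 0.2056, 0.1566]
ee_rot: [2.97, 1.024, 0.004]
wrist_force: [-0.3, 0.7, 0.0]
width: 0.0601
grasp_force: 0.0
tcp [0.5227 0.2059 0.1564] shift mm [-319.4  241.3  -43.9]
turn rad [ 0.003  0.    -2.477]
turn rad [ 0.    -0.002  0.664]
q6 [ 0.38  0.1   0.01  1.48 -0.    2.85] t 16.7167
```

View pics/w7.png

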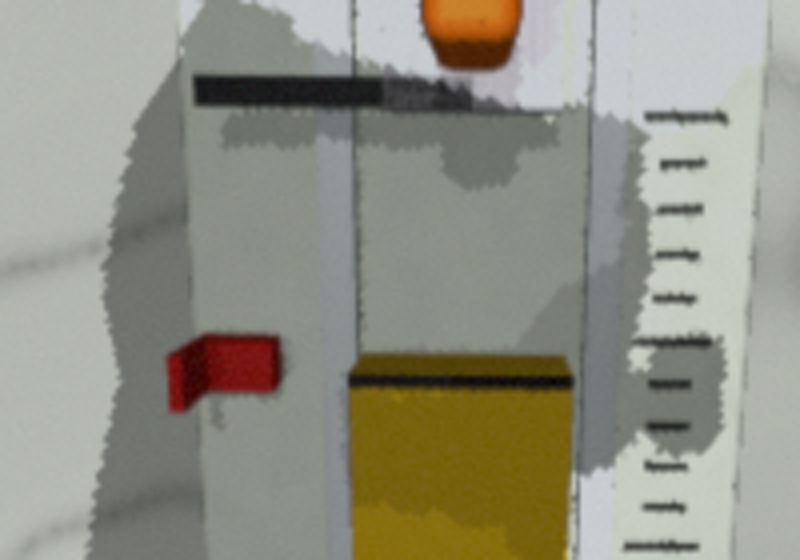

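The carriage is home, with the pointer back at row 90. The rider stayed behind with its rear edge (black line at crop row 378, foot of the face at 355) level with the flag (rows 335–412). I'll check that in numbers and plan the mallet.

Run:
```python
from h import *
import json
cm=json.load(open("w7.json"))
o=lambda c:((c[0]+.5)/4-.5+200,(c[1]+.5)/4-.5+80)
for n,c,z in[("rider rear top",(460,376),.038),("rider rear base",(460,355),.012),("top far",(168,357),.046),("top near",(172,413),.046),("foot far base",(240,335),.012),("foot near top",(240,391),.024),("tick0",(686,117),.012),("tick50",(675,342),.012)]:
    print(n,(wg(ray(None,o(c),z,cm))*1000).round(1))
```

```text
rider rear top [-75.8   1.4]
rider rear base [-75.3   1.7]
top far [-70.5  60.8]
top near [-82.2  60.7]
foot far base [-70.7  52.8]
foot near top [-81.7  51. ]
tick0 [-22.3 -48.5]
tick50 [-72.2 -48.3]
```

The rider's rear is at -75.6 and the flag's centre at -76.2, so they agree within 1 mm. Now the mallet.

```bash
python3 -m handwheel '[[[0,0,0,-32,24,-10,60],[0,0,0,-64,48,-20,60],[0,0,0,-96,72,-30,60],[0,0,0,-128,96,-40,60],[0,0,0,-160,120,-44,60]]]' |grep tcp
python3 -m handwheel '[[[0,0,0.12,-32,24,0,60],[0,0,0.24,-64,48,0,60],[0,0,0.36,-96,72,0,60],[0,0,0.48,-128,96,0,60],[0,0,0.6,-159,121,0,60]]]' |grep tcp
python3 -m handwheel '[[[0,0,0.064,0,0,0,60],[0,0,0.064,0,0,0,60],[0,0,0.064,0,0,0,60],[0,0,0.064,0,0,0,60]]]'
cat > mal.py <<'E'
from h import *
def mal(n):
    cm=env.camera_model(n);im=env.read_camera(n);h=cv2.cvtColor(im,cv2.COLOR_RGB2HSV)
    # bright blue handle vs darker mat
    m=cv2.inRange(h,(100,140,60),(116,255,255));k,l,st,c=cv2.connectedComponentsWithStats(m)
    for i in range(1,k):
        if st[i,4]>150:
            y,x=np.nonzero(l==i);v=h[...,2][l==i];r=cv2.minAreaRect(np.c_[x,y].astype(np.float32))
            print("blue",st[i],"S,V",np.median(h[...,1][l==i]),np.median(v),r)
    w=cv2.inRange(h,(0,0,150),(180,60,255));
    return cm,im,h
if __name__=="__main__":
    cm,im,h=mal("wrist");np.save("w8.npy",im)
    import json;json.dump({k:(v.tolist() if hasattr(v,'tolist') else v) for k,v in cm.items()},open("w8.json","w"))
    for P in[(.478,-.18,.068),(.40,-.18,.049),(.321,-.181,.049),(.638,-.2416,.098)]: print(P,proj(None,P,cm).round(1))
    togo([.42,-.181,.2],np.pi/2)
E
python3 mal.py
```

```text
tcp_pos: [0.4706, 0.0113, 0.2014]
tcp_pos: [0.4195, -0.1829, 0.2004]
t: 17.88
tcp_pos: [0.4201, -0.1803, 0.1999]
ee_rot: [3.142, 0.006, 0.001]
wrist_force: [0.4, -0.1, -0.0]
width: 0.0598
grasp_force: 0.0
blue [245 113  40  66 815] S,V 143.0 84.0 ((268.1781005859375, 143.3082275390625), (63.40056610107422, 39.21406936645508), 78.90628051757812)
blue [ 260  162   88  118 4721] S,V 197.0 104.0 ((303.0127868652344, 220.68051147460938), (87.45008087158203, 115.82738494873047), 2.2906100749969482)
blue [333 172  38  38 320] S,V 142.0 114.5 ((356.8460693359375, 191.32981872558594), (43.856536865234375, 28.072423934936523), 47.862403869628906)
blue [350 216  23  33 195] S,V 141.0 106.0 ((364.6507263183594, 230.9315185546875), (21.7696533203125, 29.611412048339844), 20.556045532226562)
blue [337 231  29  32 171] S,V 141.0 106.0 ((347.8846130371094, 248.42306518554688), (35.22346496582031, 21.355958938598633), 33.690067291259766)
(0.478, -0.18, 0.068) [318.1 131.6]
(0.4, -0.18, 0.049) [317.9 211.6]
(0.321, -0.181, 0.049) [318.6 282.5]
(0.638, -0.2416, 0.098) [ 418.6 -132.5]
tcp [ 0.42   -0.1801  0.1998] shift mm [-0.   0.9 -0.2]
turn rad [ 1.000e-03  0.000e+00 -3.137e+00]
turn rad [ 0.    -0.     0.004]
q6 [-0.41 -0.15 -0.15  1.57  0.    2.73] t 17.9333
```

Run:
```python
from h import *
import json
im=np.load("w8.npy");cm=json.load(open("w8.json"));h=cv2.cvtColor(im,cv2.COLOR_RGB2HSV)
for r in(180,190,200,210,220):
    print(r,[tuple(h[r,c]) [1:] for c in range(296,342,3)])
print("head col profile row131",[int(x) for x in im[131,270:370:3].mean(1)])
print("row115",[int(x) for x in im[112,270:370:3].mean(1)])
print("head row profile col318",[int(x) for x in im[80:190:3,318].mean(1)])
```

```text
180 [(np.uint8(141), np.uint8(87)), (np.uint8(150), np.uint8(75)), (np.uint8(139), np.uint8(81)), (np.uint8(139), np.uint8(75)), (np.uint8(219), np.uint8(106)), (np.uint8(206), np.uint8(115)), (np.uint8(205), np.uint8(117)), (np.uint8(202), np.uint8(116)), (np.uint8(208), np.uint8(115)), (np.uint8(211), np.uint8(115)), (np.uint8(209), np.uint8(106)), (np.uint8(139), np.uint8(64)), (np.uint8(132), np.uint8(54)), (np.uint8(134), np.uint8(78)), (np.uint8(139), np.uint8(75)), (np.uint8(132), np.uint8(77))]
190 [(np.uint8(134), np.uint8(76)), (np.uint8(140), np.uint8(69)), (np.uint8(138), np.uint8(76)), (np.uint8(135), np.uint8(81)), (np.uint8(219), np.uint8(105)), (np.uint8(215), np.uint8(116)), (np.uint8(204), np.uint8(116)), (np.uint8(217), np.uint8(115)), (np.uint8(201), np.uint8(117)), (np.uint8(211), np.uint8(116)), (np.uint8(213), np.uint8(104)), (np.uint8(157), np.uint8(73)), (np.uint8(146), np.uint8(75)), (np.uint8(140), np.uint8(113)), (np.uint8(135), np.uint8(119)), (np.uint8(140), np.uint8(120))]
200 [(np.uint8(144), np.uint8(69)), (np.uint8(134), np.uint8(76)), (np.uint8(131)
[... 1297 characters left out ...]
nt8(159), np.uint8(104)), (np.uint8(137), np.uint8(106)), (np.uint8(141), np.uint8(105)), (np.uint8(140), np.uint8(104)), (np.uint8(136), np.uint8(101))]
head col profile row131 [59, 57, 61, 61, 57, 75, 154, 154, 153, 153, 154, 153, 155, 151, 135, 135, 209, 209, 223, 225, 226, 226, 226, 225, 227, 225, 94, 78, 87, 88, 87, 85, 134, 214]
row115 [93, 90, 89, 89, 88, 189, 233, 233, 234, 233, 233, 234, 233, 232, 227, 226, 226, 226, 227, 227, 227, 227, 227, 227, 228, 227, 94, 77, 88, 85, 75, 82, 210, 210]
head row profile col318 [96, 94, 92, 91, 126, 228, 228, 228, 227, 227, 226, 227, 226, 227, 225, 226, 225, 209, 131, 133, 131, 131, 132, 131, 132, 130, 131, 127, 69, 67, 67, 68, 66, 64, 66, 65, 65]
```

Run:
```python
from h import *
import json
cm=json.load(open("w8.json"))
for n,uv,z in[("head far",(316.3,92.7),.068),("head near",(316.3,162),.068),("head L",(285.7,127),.068),("head R",(347,127),.068),("handle180",(317.2,180),.049),("handle210",(317.2,210),.049)]:
    print(n,ray(None,uv,z,cm).round(4))
print(proj("top",[.478,-.1805,.068]), proj("top",[.638,-.2416,.098]))
t=env.read_camera("top");h=cv2.cvtColor(t,cv2.COLOR_RGB2HSV);m=cv2.inRange(h,(50,100,30),(80,255,255));m[:130]=0;m[160:]=0;m[:,:365]=0;m[:,400:]=0
y,x=np.nonzero(m);print("green",len(x),x.min(),x.max(),y.min(),y.max(),x.mean(),y.mean(),ray("top",((x.min()+x.max())/2,(y.min()+y.max())/2),.098).round(4))
s=env.read_camera("side");h=cv2.cvtColor(s,cv2.COLOR_RGB2HSV);m=cv2.inRange(h,(50,100,30),(80,255,255));m[:210]=0;m[260:]=0;m[:,:390]=0;m[:,430:]=0
y,x=np.nonzero(m)
if len(x):print("side green",len(x),x.min(),x.max(),y.min(),y.max(),proj("side",[.638,-.2416,.098]))
```

```text
head far [ 0.5095 -0.1784  0.068 ]
head near [ 0.4519 -0.1785  0.068 ]
head L [ 0.4817 -0.1522  0.068 ]
head R [ 0.482  -0.2047  0.068 ]
handle180 [ 0.4319 -0.1792  0.049 ]
handle210 [ 0.4017 -0.1793  0.049 ]
[366.54204783 191.55458499] [384.63728156 145.16651501]
green 76 380 389 141 150 384.25 145.23684210526315 [ 0.6368 -0.2411  0.098 ]
side green 45 407 415 221 227 [410.97404461 223.839891  ]
```

```bash
python3 -m handwheel '[[[0,0,0.004,2,-1.3,40,60],[0,0,0.004,2,-1.3,80,60],[0,0,0.004,2,-1.3,120,60],[0,0,0.004,2,-1.3,150,60],[0,0,0.004,2,-1.3,165,60]]]' 
python3 -m handwheel '[[[0,0,0,0,0,0,45],[0,0,0,0,0,0,30],[0,0,0,0,0,0,20],[0,0,0,0,0,0,10],[0,0,0,0,0,0,10]]]' 100
python3 -m handwheel '[[[0,0,0,0,0,0,10],[0,0,0,0,0,0,10]]]'
python3 -m handwheel '[[[0,0,0,0,0,-2,10],[0,0,0,0,0,-6,10],[0,0,0,0,0,-15,10],[0,0,0,0,0,-35,10],[0,0,0,0,0,-60,10]]]'
python3 -m handwheel '[[[0,0,0,0,0,-35,10],[0,0,0,0,0,-70,10],[0,0,0,0,0,-90,10],[0,0,0,0,0,-90,10],[0,0,0,0,0,-90,10]]]'
python3 - <<'E'
from h import *
togo([.637-.058,-.241,.2],np.pi/2)
cm=env.camera_model("wrist");im=env.read_camera("wrist")
for c in(300,316,332):print([int(v) for v in im[60:200:4,c].mean(1)])
print([int(v) for v in im[120,260:370:3].mean(1)])
E
```

```text
t: 18.45
tcp_pos: [0.4197, -0.178, 0.0307]
ee_rot: [-3.14, 0.001, 0.006]
wrist_force: [-1.1, 0.2, 0.3]
width: 0.0603
grasp_force: 0.0
t: 18.87
tcp_pos: [0.4225, -0.1799, 0.0367]
ee_rot: [3.141, -0.005, 0.005]
wrist_force: [-0.1, 2.5, 6.8]
width: 0.0206
grasp_force: 97.7
t: 19.03
tcp_pos: [0.4225, -0.1799, 0.0366]
ee_rot: [3.141, -0.005, 0.006]
wrist_force: [-1.2, 3.1, 7.2]
width: 0.0208
grasp_force: 97.9
t: 19.45
tcp_pos: [0.4202, -0.1793, 0.0946]
ee_rot: [-3.141, 0.006, 0.004]
wrist_force: [0.8, -0.2, -2.9]
width: 0.0205
grasp_force: 97.1
t: 19.87
tcp_pos: [0.4217, -0.1799, 0.1859]
ee_rot: [3.14, -0.006, 0.004]
wrist_force: [0.3, -0.7, -4.1]
width: 0.021
grasp_force: 97.5
tcp [ 0.4217 -0.1799  0.1859] shift mm [157.6  60.5 -13.6]
turn rad [-4.000e-03 -2.000e-03  3.138e+00]
turn rad [ 0.001 -0.002 -0.004]
q6 [-0.4  -0.15 -0.17  1.54 -0.    2.74] t 19.8667
[196, 200, 197, 200, 197, 198, 199, 198, 200, 199, 198, 198, 199, 197, 199, 196, 198, 199, 196, 181, 132, 116, 113, 118, 117, 116, 116, 116, 115, 116, 117, 115, 116, 114, 116]
[200, 197, 198, 199, 197, 198, 198, 199, 200, 199, 197, 198, 199, 197, 199, 198, 196, 197, 197, 198, 197, 196, 186, 113, 115, 113, 116, 115, 115, 115, 117, 116, 114, 115, 115]
[198, 198, 198, 197, 199, 199, 198, 198, 199, 196, 197, 198, 198, 199, 197, 198, 198, 197, 198, 199, 197, 196, 196, 190, 121, 115, 116, 115, 115, 115, 115, 113, 115, 116, 114]
[198, 196, 198, 199, 199, 197, 199, 197, 197, 197, 198, 198, 199, 197, 198, 197, 199, 198, 199, 197, 199, 198, 197, 198, 198, 195, 197, 199, 197, 199, 199, 197, 197, 197, 195, 197, 200]
```

```bash
python3 -m handwheel '[[[0,0,0,31,12,0,10],[0,0,0,62,24,0,10],[0,0,0,94,36,0,10],[0,0,0,126,49,0,10],[0,0,0,157,61.5,0,10]]]' 
python3 -m handwheel '[[[0,0,0,157,61.5,0,10]]]' >/dev/null; echo
```

```text
t: 20.33
tcp_pos: [0.5787, -0.242, 0.1823]
ee_rot: [-3.141, 0.006, 0.004]
wrist_force: [-0.1, -0.7, -2.9]
width: 0.021
grasp_force: 97.5
```

That last row was a mistake: it moved the arm a further ~40 mm along. I'll check where the arm is and correct it.

Run:
```python
from h import *
togo([.579,-.242,.186],np.pi/2);print(env.get_state()["wrist_force"].round(1))
```

```text
tcp [ 0.6168 -0.2572  0.1827] shift mm [-37.9 -15.   -3.2]
turn rad [4.000e-03 2.000e-03 3.138e+00]
turn rad [-0.001  0.003 -0.004]
q6 [-0.39  0.37  0.38  1.59 -0.    2.75] t 20.4167
[ 0.5 -0.3 -1.1]
```

```bash
python3 -m handwheel '[[[0,0,0,-20,-8,0,10],[0,0,0,-38.8,-15.2,0,10],[0,0,0,-38.8,-15.2,0,10],[0,0,0,-38.8,-15.2,0,10],[0,0,0,-38.8,-15.2,0,10]]]'
python3 - <<'E'
from h import *
togo([.579,-.242,.186],np.pi/2);print(env.get_state()["wrist_force"].round(1))
# where does the head stand against the cap: side + top views
t=env.read_camera("top");h=cv2.cvtColor(t,cv2.COLOR_RGB2HSV)
w=cv2.inRange(h,(0,0,120),(180,255,255))
for n in("top","side"):
    print(n,"head top exp",proj(n,[.637,-.241,.218]).round(1),"head bottom",proj(n,[.637,-.241,.153]).round(1),"cap",proj(n,[.637,-.241,.098]).round(1))
u,v=proj("top",[.637,-.241,.218]).astype(int)
print(t[v-24:v+26:2,u].mean(1).astype(int));print(t[v,u-20:u+22:2].mean(1).astype(int))
u,v=proj("side",[.637,-.241,.098]).astype(int);s=env.read_camera("side");h=cv2.cvtColor(s,cv2.COLOR_RGB2HSV)
m=cv2.inRange(h,(45,80,20),(85,255,255));m[:v-15]=0;m[v+15:]=0;m[:,:u-15]=0;m[:,u+15:]=0
y,x=np.nonzero(m);print("green seen",len(x),(x.min(),x.max(),y.min(),y.max()) if len(x) else "")
E
```

```text
t: 20.83
tcp_pos: [0.5776, -0.2416, 0.1837]
ee_rot: [-3.141, 0.006, 0.001]
wrist_force: [-0.3, -0.1, -2.2]
width: 0.0207
grasp_force: 97.9
tcp [ 0.5776 -0.2416  0.1837] shift mm [ 1.4  0.4 -2.3]
turn rad [1.000e-03 0.000e+00 3.138e+00]
turn rad [-0.     0.001 -0.004]
q6 [-0.4   0.26  0.25  1.56 -0.    2.75] t 20.8333
[-0.3 -0.1 -2.2]
top head top exp [390.9 136. ] head bottom [387.3 141.3] cap [384.5 145.4]
side head top exp [415.5 194.7] head bottom [412.8 210.9] cap [410.6 223.8]
[109 109 118 122 123 123 123 124 126 127 123 102  66  59  68  83  81  83
  88  95  98 102 105 107 111]
[130 129 129 129 128  90  55  86  80  88  66  75 110 112 113 116 105 112
 117 121 123]
green seen 0
```

```bash
python3 -m handwheel '[[[0,0,0,1,0.4,16,10],[0,0,0,1,0.4,32,10],[0,0,0,1,0.4,44,10],[0,0,0,1,0.4,48,10],[0,0,0,1,0.4,48,10]]]' 
python3 -m handwheel '[[[0,0,0,0,0,2,10],[0,0,0,0,0,4,10],[0,0,0,0,0,6,10],[0,0,0,0,0,8,10],[0,0,0,0,0,10,10]]]' 
python3 -m handwheel '[[[0,0,0,0,0,2,10],[0,0,0,0,0,4,10],[0,0,0,0,0,6,10],[0,0,0,0,0,7,10],[0,0,0,0,0,8,10]]]'
```

```text
t: 21.35
tcp_pos: [0.5784, -0.2419, 0.1358]
ee_rot: [-3.141, 0.006, 0.002]
wrist_force: [-0.4, -0.4, -2.0]
width: 0.0209
grasp_force: 98.0
t: 21.77
tcp_pos: [0.5793, -0.2423, 0.1274]
ee_rot: [3.141, -0.006, 0.002]
wrist_force: [-0.3, 0.7, -1.1]
width: 0.0205
grasp_force: 98.1
t: 22.18
tcp_pos: [0.5793, -0.2422, 0.1191]
ee_rot: [3.141, -0.006, 0.002]
wrist_force: [0.8, -1.3, 1.8]
width: 0.0206
grasp_force: 98.5
```

```bash
python3 -m handwheel '[[[0,0,0,0,0,1,10],[0,0,0,0,0,2,10],[0,0,0,0,0,3,10],[0,0,0,0,0,3,10]]]' |grep -E "tcp|wrist"
python3 -m handwheel '[[[0,0,0,0,0,1,10],[0,0,0,0,0,2,10],[0,0,0,0,0,2,10]]]' |grep -E "tcp|wrist"
python3 -m handwheel '[[[0,0,0,0,0,1,10],[0,0,0,0,0,1.5,10],[0,0,0,0,0,1.5,10]]]' |grep -E "tcp|wrist"
python3 -c "
from h import *
print(env.get_state()['ft_torque'])"
```

```text
tcp_pos: [0.5792, -0.2422, 0.1159]
wrist_force: [0.1, -1.0, 2.6]
tcp_pos: [0.5792, -0.2422, 0.1146]
wrist_force: [-1.1, -0.6, 6.8]
tcp_pos: [0.5791, -0.2422, 0.1143]
wrist_force: [-5.7, 1.2, 12.4]
[0.18463623 0.50674566 0.06456647]
```

```bash
python3 -m handwheel '[[[0,0,0,0,0,1,10],[0,0,0,0,0,1,10],[0,0,0,0,0,1,10]]]' |grep -E "tcp|wrist"
python3 -m handwheel '[[[0,0,0,0,0,-4,10],[0,0,0,0,0,-12,10],[0,0,0,0,0,-30,10],[0,0,0,0,0,-55,10],[0,0,0,0,0,-80,10]]]' |grep -E "tcp|wrist"
python3 -m handwheel '[[[0,0,0,-31,-12,0,10],[0,0,0,-62,-24,0,10],[0,0,0,-94,-36,0,10],[0,0,0,-126,-49,0,10],[0,0,0,-156,-61.5,0,10]]]' |grep -E "tcp|wrist"
python3 -m handwheel '[[[0,0,0,0,0,0,10],[0,0,0,0,0,0,10],[0,0,0,0,0,0,10]]]'
python3 - <<'E'
from h import *
togo([.4222,-.1799,.0366],np.pi/2)
for n in("top","side"):
    t=env.read_camera(n);h=cv2.cvtColor(t,cv2.COLOR_RGB2HSV);m=cv2.inRange(h,(45,80,30),(85,255,255))
    u,v=proj(n,[.637,-.241,.098]).astype(int);q=np.zeros_like(m);q[v-14:v+15,u-14:u+15]=m[v-14:v+15,u-14:u+15];y,x=np.nonzero(q)
    print(n,"cap exp",u,v,"seen",len(x),x.mean() if len(x) else 0,y.mean() if len(x) else 0)
im=env.read_camera("wrist");cm=env.camera_model("wrist");np.save("w9.npy",im)
z=.186
s=env.get_state();T=s["tcp_pos"]
for d in[(.028,.027),(.028,-.027),(.088,.027),(.088,-.027)]: print("head top corner exp",proj(None,[T[0]+d[0],T[1]+.001+d[1],T[2]-.0326+.064],cm).round(1))
for c in(180,210,240,270,300,316,332,360,390,420,450): print(c,[tuple(int(a) for a in im[r,c]) for r in range(132,190,6)])
E
```

```text
tcp_pos: [0.5791, -0.2423, 0.1141]
wrist_force: [-7.3, 1.5, 18.2]
tcp_pos: [0.578, -0.2416, 0.1907]
wrist_force: [0.1, 0.0, -3.7]
tcp_pos: [0.4209, -0.1791, 0.1902]
wrist_force: [0.1, 0.9, -1.4]
t: 24.35
tcp_pos: [0.4232, -0.18, 0.1912]
ee_rot: [3.141, -0.006, 0.0]
wrist_force: [-0.4, -0.5, -2.8]
width: 0.0207
grasp_force: 98.0
tcp [ 0.4232 -0.18    0.1912] shift mm [-1.000e+00 -1.000e-01  1.546e+02]
turn rad [-0.    -0.     3.138]
turn rad [ 0.    -0.    -0.004]
q6 [-0.4  -0.14 -0.16  1.55 -0.    2.74] t 24.35
top cap exp 384 145 seen 83 384.3855421686747 145.26506024096386
side cap exp 410 223 seen 64 410.6875 224.328125
head top corner exp [235.1 236.9]
head top corner exp [391.3 236.5]
head top corner exp [218.8  45.1]
head top corner exp [404.   44.5]
180 [(137, 154, 151), (139, 157, 154), (138, 155, 153), (152, 165, 166), (90, 92, 86), (176, 181, 171), (203, 208, 199), (203, 207, 200), (201, 206, 197), (204, 209, 198)]
210 [(200, 204, 196), (201, 206, 199), (204, 208, 197), (205, 210, 202), (201, 206, 198), (182, 184, 177), (190, 194, 185), (202, 207, 198), (206, 211, 200), (20
[... 888 characters left out ...]

360 [(199, 205, 198), (196, 201, 196), (195, 201, 195), (195, 201, 195), (194, 200, 195), (126, 128, 126), (116, 117, 116), (115, 118, 114), (114, 117, 113), (112, 116, 113)]
390 [(198, 204, 199), (195, 201, 194), (197, 201, 197), (195, 201, 196), (194, 200, 195), (194, 200, 195), (197, 202, 197), (196, 201, 197), (136, 142, 139), (117, 120, 118)]
420 [(194, 200, 191), (200, 204, 194), (196, 201, 193), (202, 207, 197), (214, 219, 209), (214, 217, 208), (213, 218, 208), (213, 216, 207), (213, 217, 209), (211, 216, 207)]
450 [(213, 218, 209), (213, 217, 206), (214, 219, 208), (213, 218, 209), (214, 220, 210), (215, 220, 210), (217, 220, 210), (215, 219, 208), (215, 218, 209), (214, 218, 208)]
```

Run:
```python
import numpy as np
im=np.load("w9.npy")
for c in(250,280,370):
    print(c,"far",[int(im[r,c].mean()) for r in range(24,70,3)],"near",[tuple(int(a) for a in im[r,c]) for r in range(216,256,4)])
for r in (60,100,220): print(r,[int(v) for v in im[r,200:250:3].mean(1)],[int(v) for v in im[r,380:420:3].mean(1)])
```

```text
250 far [202, 202, 199, 200, 202, 201, 202, 199, 183, 178, 207, 214, 213, 214, 214, 214] near [(114, 116, 112), (112, 116, 113), (116, 118, 115), (114, 117, 114), (110, 112, 110), (123, 127, 120), (125, 128, 122), (126, 129, 122), (127, 129, 122), (125, 127, 121)]
280 far [202, 204, 201, 201, 203, 202, 202, 202, 167, 176, 200, 200, 199, 199, 199, 199] near [(116, 118, 117), (113, 118, 115), (115, 119, 115), (112, 115, 112), (106, 111, 108), (24, 35, 59), (31, 44, 69), (12, 17, 22), (10, 16, 18), (21, 23, 22)]
370 far [118, 201, 202, 199, 200, 188, 188, 181, 165, 192, 197, 200, 201, 200, 199, 202] near [(115, 118, 115), (115, 116, 113), (112, 115, 112), (114, 118, 113), (86, 89, 93), (38, 57, 93), (45, 62, 98), (47, 63, 103), (44, 65, 102), (33, 44, 69)]
60 [199, 197, 199, 198, 197, 197, 199, 196, 194, 170, 214, 215, 215, 213, 215, 214, 211] [200, 200, 199, 198, 196, 198, 192, 159, 189, 187, 200, 202, 204, 203]
100 [200, 198, 197, 196, 195, 199, 198, 198, 198, 176, 173, 206, 215, 217, 214, 216, 216] [198, 199, 198, 199, 197, 198, 174, 185, 190, 192, 192, 190, 193, 191]
220 [203, 204, 145, 130, 128, 129, 128, 129, 127, 126, 116, 112, 126, 126, 121, 132, 115] [114, 116, 115, 116, 107, 144, 172, 175, 177, 178, 196, 199, 204, 207]
```

```bash
python3 -m handwheel '[[[0,0,-0.004,-1,0,36,10],[0,0,-0.004,-1,0,72,10],[0,0,-0.004,-1,0,105,10],[0,0,-0.004,-1,0,130,10],[0,0,-0.004,-1,0,140,10]]]' |grep -E "tcp|wrist"
python3 -m handwheel '[[[0,0,0,0,0,3,10],[0,0,0,0,0,6,10],[0,0,0,0,0,9,10],[0,0,0,0,0,11,10],[0,0,0,0,0,11,10]]]' |grep -E "tcp|wrist"
python3 -m handwheel '[[[0,0,0,0,0,1,10],[0,0,0,0,0,2,10],[0,0,0,0,0,3,10],[0,0,0,0,0,3,10],[0,0,0,0,0,3,10]]]' |grep -E "tcp|wrist"
```

```text
tcp_pos: [0.4207, -0.1794, 0.0471]
wrist_force: [-0.2, 0.7, -3.1]
tcp_pos: [0.4229, -0.1803, 0.0411]
wrist_force: [-0.0, -0.0, -2.9]
tcp_pos: [0.4223, -0.1801, 0.0373]
wrist_force: [-0.2, -0.9, -2.2]
```

```bash
python3 -m handwheel '[[[0,0,0,0,0,0.5,10],[0,0,0,0,0,1,10],[0,0,0,0,0,1,10]]]' |grep -E "tcp|wrist"
python3 -m handwheel '[[[0,0,0,0,0,0.5,10],[0,0,0,0,0,1,10],[0,0,0,0,0,1,10]]]' |grep -E "tcp|wrist"
```

```text
tcp_pos: [0.4224, -0.1801, 0.0368]
wrist_force: [-2.8, 0.8, 3.8]
tcp_pos: [0.4224, -0.1802, 0.0367]
wrist_force: [-7.9, 3.4, 13.3]
```

```bash
python3 -m handwheel '[[[0,0,0,0,0,-1,10],[0,0,0,0,0,-1,24],[0,0,0,0,0,-1,35],[0,0,0,0,0,-1,45],[0,0,0,0,0,-1,50]]]' 
python3 -m handwheel '[[[0,0,0,0,0,-10,50],[0,0,0,0,0,-40,50],[0,0,0,0,0,-80,50],[0,0,0,0,0,-120,50],[0,0,0,0,0,-160,50]]]' |grep -E "tcp|wrist|width"
python3 -m handwheel '[[[0,0,0,0,0,0,50],[0,0,0,0,0,0,50],[0,0,0,0,0,0,50]]]' |grep -E "^t|wrist"
python3 - <<'E'
from h import *
im=env.read_camera("wrist");cm=env.camera_model("wrist")
def sub(uv): return proj(None,uv,cm).round(1)
for P in[(.5105,-.179,.068),(.4505,-.179,.068),(.4805,-.152,.068),(.4805,-.206,.068)]:print("exp edge",sub(P))
u,v=[int(a) for a in sub((.4805,-.179,.068))]
print("col",u,[(r,int(im[r,u].mean())) for r in range(v-50,v+50,3)])
print("row",v,[(c,int(im[v,c].mean())) for c in range(u-42,u+43,3)])
r0=int(sub((.41,-.179,.049))[1]);h=cv2.cvtColor(im,cv2.COLOR_RGB2HSV)
for r in(r0-25,r0,r0+20):
    c=np.nonzero(h[r,280:360,1]>175)[0]+280;print("handle row",r,c.min(),c.max())
for n in("top","side"):
    t=env.read_camera(n)[:,:,::-1];cv2.imwrite(f"pics/{n}_end.png",t)
    print(n,"diff to start:",[(s,round(float(np.abs(cv2.GaussianBlur(t,(0,0),1).astype(int)-cv2.GaussianBlur(cv2.imread(f'pics/{n}0.png'),(0,0),1)).mean(2)[y-4:y+5,x-4:x+5].mean()),1)) for s,(x,y) in
     {k:proj(n,p).astype(int) for k,p in dict(cap=(.637,-.241,.098),black=(.648,-.052,.098),dish=(.479,-.005,.016),mallet=(.48,-.179,.068),mhandle=(.36,-.179,.049)).items()}.items()])
E
```

```text
t: 26.67
tcp_pos: [0.4224, -0.1801, 0.0362]
ee_rot: [3.141, 0.001, 0.001]
wrist_force: [1.0, -0.2, 0.2]
width: 0.0498
grasp_force: 0.0
tcp_pos: [0.4218, -0.1798, 0.1988]
wrist_force: [1.7, -1.1, 0.2]
width: 0.0499
t: 27.33
tcp_pos: [0.4223, -0.1801, 0.1965]
wrist_force: [-0.0, 0.1, -0.6]
exp edge [317.1  93.1]
exp edge [317.2 166.2]
exp edge [285.2 130.8]
exp edge [349.1 130.9]
col 317 [(80, 98), (83, 95), (86, 95), (89, 94), (92, 89), (95, 174), (98, 225), (101, 226), (104, 227), (107, 226), (110, 226), (113, 225), (116, 225), (119, 226), (122, 226), (125, 225), (128, 225), (131, 220), (134, 134), (137, 132), (140, 132), (143, 131), (146, 132), (149, 130), (152, 130), (155, 131), (158, 129), (161, 129), (164, 124), (167, 62), (170, 64), (173, 66), (176, 66), (179, 66)]
row 130 [(275, 61), (278, 59), (281, 60), (284, 58), (287, 85), (290, 155), (293, 155), (296, 153), (299, 151), (302, 153), (305, 154), (308, 151), (311, 135), (314, 180), (317, 222), (320, 225), (323, 225), (326, 226), (329, 225), (332, 225), (335, 226), (338, 225), (341, 225), (344, 224), (347, 225), (350, 99), (353, 78), (356, 96), (359, 96)]
handle row 179 308 330
handle row 204 310 330
handle row 224 310 331
top diff to start: [('cap', 2.3), ('black', 1.6), ('dish', 2.6), ('mallet', 40.0), ('mhandle', 41.5)]
side diff to start: [('cap', 5.9), ('black', 6.7), ('dish', 10.6), ('mallet', 51.0), ('mhandle', 13.7)]
```

The mallet is standing flat on the mat, within about 2 mm of where it began. The gripper is clear of everything.

```bash
python3 -c "
from bench import env
print(env.close_job())"
```

```text
the job is handed in; nothing more can be done
None
```

The job is handed in at about 27 s on the robot's clock: the carriage is home with the rider left within 1 mm of the flag, the green pin was driven to its stop with the mallet, and the mallet stands back on its mat. The verdict was not shown.

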